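# Sort the abrasive sponges by feel before rubbing back the relief

## Task

Some of the four abrasive sponges on the patination bench have set stiff with old wax and would scratch the bronze: feel each one by squeezing it a little across its width, lay the supple ones flat in the metal tray and drop the stiff ones into the black scrap tub. Do not crush any sponge to less than two thirds of its width, and leave the wax tin, the bottle and the brush where they are.

Things in the scene. Friction and masses are not known exactly. Their poses are not given: they have to be found in the camera images.
- sponge_1: one of four abrasive hand sponges, all alike to the eye: tan foam, brown grit faces, 90 mm long (own x), 56 wide (own y), 28 thick (own z), about 50 g, lying flat; origin at its centre. It gives only across its width (own y), from both flanks alike, and springs back. Names, places and weights do not tell which are stiff; the rules call a sponge's foam supple_foam_a or _b, stiff_foam_a or _b
- sponge_1_left_face (a point): middle of the +y flank of sponge_1, a face that moves in when squeezed (28 mm from the sponge's centre when free)
- sponge_1_right_face (a point): middle of the -y flank of sponge_1, a face that moves in when squeezed (28 mm from the sponge's centre when free)
- sponge_2: another of the four alike sponges, same sizes, origin and axes as sponge_1; supple or stiff, to be felt. Squeezed by 12 mm, to 44 mm wide, any supple sponge pushes back on each finger with about 4 to 6 N, any stiff one with about 13 to 16 N, in proportion to the squeeze
- sponge_2_left_face (a point): middle of the +y flank of sponge_2, a face that moves in when squeezed (28 mm from the sponge's centre when free)
- sponge_2_right_face (a point): middle of the -y flank of sponge_2, a face that moves in when squeezed (28 mm from the sponge's centre when free)
- sponge_3: another of the four alike sponges, same sizes, origin and axes as sponge_1; supple or stiff, to be felt. Squeezed by 12 mm, to 44 mm wide, any supple sponge pushes back on each finger with about 4 to 6 N, any stiff one with about 13 to 16 N, in proportion to the squeeze
- sponge_3_left_face (a point): middle of the +y flank of sponge_3, a face that moves in when squeezed (28 mm from the sponge's centre when free)
- sponge_3_right_face (a point): middle of the -y flank of sponge_3, a face that moves in when squeezed (28 mm from the sponge's centre when free)
- sponge_4: another of the four alike sponges, same sizes, origin and axes as sponge_1; supple or stiff, to be felt. Squeezed by 12 mm, to 44 mm wide, any supple sponge pushes back on each finger with about 4 to 6 N, any stiff one with about 13 to 16 N, in proportion to the squeeze
- sponge_4_left_face (a point): middle of the +y flank of sponge_4, a face that moves in when squeezed (28 mm from the sponge's centre when free)
- sponge_4_right_face (a point): middle of the -y flank of sponge_4, a face that moves in when squeezed (28 mm from the sponge's centre when free)
- tray: low open tray of bare sheet steel, fixed to the bench, 270 mm (own x) by 200 mm (own y), walls 4 mm thick and 30 mm high (rolled rim to 33 mm); origin under its centre on the bench
- tray_in (a point): centre of the tray's inner floor, 4 mm above the bench, axes as the tray; the inner floor is 262 mm (x) by 192 mm (y)
- tub: round black plastic scrap tub, open on top, fixed to the bench, 100 mm high, 184 mm across at the foot and 216 mm at the mouth (walls 4 mm, rim bead to 227 mm); empty; origin under its centre on the bench
- tub_in (a point): centre of the tub's inner floor, 5 mm above the bench; the rim lies 95 mm above this point
- wax_tin: round metal wax tin with lid, 83 mm across, 44 mm high, beyond the sponges; origin under its centre. A bystander
- bottle: amber bottle, 60 mm across, 130 mm high, upright beyond the sponges; origin under its centre. A bystander
- brush: flat wax brush with wooden handle lying on the bench to the robot's left, about 197 mm long along own x, 46 mm wide, 15 mm high; origin on the bench under its ferrule, handle towards -x. A bystander
Not all that is in view belongs to the job. What is shaped like the sponge_4 but green is not meant. Leave any pink look-alike of the sponge_3 alone.

How it is judged:
At the end, for the whole second after the job is handed in: Every supple sponge lies flat on the tray's floor (centre at least 16 mm inside the walls, not on another sponge, within 0.15 rad of level), every stiff sponge is inside the tub below its rim, all are released and at rest; wax tin, bottle and brush have moved no more than 20 mm (x of supple_foam_a in the frame of tray_in between -0.115 and 0.115 m and y of supple_foam_a in the frame of tray_in between -0.08 and 0.08 m and z of supple_foam_a in the frame of tray_in between 0.009 and 0.021 m and (angle between supple_foam_a's own z axis and vertical below 0.15 rad or angle between supple_foam_a's own z axis and vertical above 2.99 rad) and x of supple_foam_b in the frame of tray_in between -0.115 and 0.115 m and y of supple_foam_b in the frame of tray_in between -0.08 and 0.08 m and z of supple_foam_b in the frame of tray_in between 0.009 and 0.021 m and (angle between supple_foam_b's own z axis and vertical below 0.15 rad or angle between supple_foam_b's own z axis and vertical above 2.99 rad) and horizontal distance between each of stiff_foam_a, stiff_foam_b and tub_in below 0.085 m and z of stiff_foam_a in the frame of tub_in between 0.005 and 0.085 m and z of stiff_foam_b in the frame of tub_in between 0.005 and 0.085 m and linear speed of each of sponge_1, sponge_2, sponge_3, sponge_4 below 0.02 m/s); the robot touches nothing.
It fails at once if a sponge is crushed to less than two thirds of its width (under 37 mm) (distance between sponge_1_left_face and sponge_1_right_face below 0.037 m or distance between sponge_2_left_face and sponge_2_right_face below 0.037 m or distance between sponge_3_left_face and sponge_3_right_face below 0.037 m or distance between sponge_4_left_face and sponge_4_right_face below 0.037 m).
It fails at once if the wax tin is moved by more than 20 mm (distance of wax_tin from where it was at the start of the episode above 0.02 m).
It fails at once if the bottle is moved by more than 20 mm (distance of bottle from where it was at the start of the episode above 0.02 m).
It fails at once if the brush is moved by more than 20 mm (distance of brush from where it was at the start of the episode above 0.02 m).
It also fails if it takes over 72 s, if anything falls off the work surface, if the arm or the gripper's body presses on something with over 40 N, if the wrist force passes 120 N, or if a joint passes its speed limit or range.

## Robot

A 6-joint arm with a two-finger parallel gripper is mounted at the origin on the work surface. World frame = base frame: x ahead of the robot, y to its left, z up, the work surface at z = 0. Lengths are in m, angles in rad, forces in N, time in s.
With the tool pointing down it reaches from about 0.3 to 0.775 m from the base axis. Payload 14.6 kg.
Tool frame: the origin (TCP) lies on the centre line of the jaws, within the pads' length; the fingertips stand 25 mm ahead of it and the grasp point (between the pads) lies 6 mm ahead of it (ctrl.tip_reach is the distance from the TCP to the fingertips, in m); z points along the fingers, y is the line along which they close (so a half turn about z gives the same grasp; the last joint's range is limited). The gripper opens to 94 mm and grips with 3 to 60 N. Pads are 16 mm wide; open, the fingers measure 119 mm over their backs; the gripper's body (75 mm by 177 mm) begins 78 mm behind the grasp point.
Start: joints at [-1.289, 0.3, 1.521, -0, 1.321, -0.067], TCP at [0.188, -0.517, 0.202] pointing down, gripper open.
Joint ranges: [-3.03, 3.03], [-0.79, 2.21], [0.23, 2.52], [-1.04, 4.18], [0, 3.07], [-2.55, 2.55]. Speed limits (rad/s): [2.22, 2.22, 2.57, 3.14, 3.14, 3.14].

## Interface

Orientations are given as [roll, pitch, yaw] about the fixed x, y, z axes, in that order (R = Rz(yaw) Ry(pitch) Rx(roll)).
In Python, from station import ctrl gives the robot as it stands. The module is installed in compiled form; this text tells all that it offers.
- The arm moves only by the tool apply_moves, never from a script. Its argument "deltas" is a list of rows, each a list of 7 numbers: the closure in counts, from 0 (fully open) to 255 (shut), then the shift along the world's x, y, z in cm, then the turn, a rotation vector about the world's x, y, z in rad. In form: [[jaw, tx, ty, tz, ax, ay, az], ...]. A call has 1 to 10 rows; each row shifts and turns the commanded pose from where the row before left it; what a row does not reach is not made up. A row lasts 1/10 s, in which the tool goes at most 50 mm and 8.59 degrees, less where a joint would pass 70% of its speed; a pose out of reach is approached as far as the arm can. A call with a gripper value outside its range is refused whole. The fingers move at their own pace and stop on an object; "grip_force" is the grip in N (left out, the last holds). Time passes only in rows, so rows that do not move let the fingers close. It gives the time, the measured TCP pose, the force, the opening and the grip force at its end, in the units of the state.
- ctrl.get_obs(): the state, without advancing time (a new reading comes with each control period).
- ctrl.camera(name): name is "side" or "top"; returns a dict with "img" (420x560x3 uint8, red, green, blue), "K" (3x3 intrinsics, pixels), "pose" (4x4, takes a point from camera to world coordinates). Camera axes: x right, y up, looking along -z (the intrinsics and any distortion apply to the point x, -y, -z); pixel columns grow to the right and rows downward; lengths in m; the calibration is good to about 2 mm. A picture is of the moment at which its call begins. There is no depth.
- ctrl.hand_in(): hands the job in; it is judged then, once.
The state is a dict: "time_s": time; "qpos": joint angles; "joint_vel": joint speeds; "tau": joint torques, N m; "ee_pos": TCP position; "eef_rot": TCP orientation; "force": force on the tool from outside, world axes, zero at the start; "moment": the same for the moment, N m; "grip_width": finger opening in m; "grip_force": force on a finger pad.
Only numpy, scipy, OpenCV 4.12 (cv2) and the standard library are available. Lean on these libraries where they do the work, as an engineer would, in place of code of your own. Each camera call takes 0.05 s, during which the arm holds its last target. There are 200 camera calls.

## Working session

There is one attempt and no reset: what is moved stays moved. The work goes in short steps, Python scripts to look and compute and a tool call to move; the robot and the scene stay as the last step left them, time stands still between calls to the robot, and variables do not carry over. Pictures are saved under pics/ and viewed, at most 10 in all, crops included, and the job is handed in when it is done.

Besides the shell and the picture viewer there is one more tool, called after ">>>" as a command line: name --pt "numbers of a row" for each row, then --argument value for the rest. apply_moves: Moves the arm, as the interface text tells. Its arguments: {"type":"object","properties":{"deltas":{"type":"array"},"grip_force":{"type":"number"}},"required":["deltas"]}

```bash
mkdir -p pics
cat > h.py <<'E'
import numpy as np, cv2
from station import ctrl
def ray(c,u,v):
    K=c["K"];P=np.array(c["pose"]);d=np.array([(u-K[0][2])/K[0][0],-(v-K[1][2])/K[1][1],-1.0])
    return P[:3,3],P[:3,:3]@d
def onplane(c,u,v,z):
    o,d=ray(c,u,v);return o+d*(z-o[2])/d[2]
def proj(c,p):
    P=np.array(c["pose"]);q=P[:3,:3].T@(np.array(p)-P[:3,3]);K=c["K"]
    return K[0][0]*q[0]/-q[2]+K[0][2],K[1][1]*-q[1]/-q[2]+K[1][2]
def tri(c1,p1,c2,p2):
    o1,d1=ray(c1,*p1);o2,d2=ray(c2,*p2)
    A=np.stack([d1,-d2],1);s=np.linalg.lstsq(A,o2-o1,rcond=None)[0]
    a=o1+s[0]*d1;b=o2+s[1]*d2;return (a+b)/2,np.linalg.norm(a-b)
E
python3 - <<'E'
from h import *
import pickle
o=ctrl.get_obs();print(o)
cs={}
for n in("top","side"):
    c=ctrl.camera(n);cs[n]=c;cv2.imwrite(f"pics/{n}0.png",cv2.resize(c["img"][:,:,::-1],(784,588),interpolation=cv2.INTER_CUBIC));print(n,c.keys(),c["K"],c["pose"])
pickle.dump(cs,open("c0.pkl","wb"))
E
```

```text
{'time_s': 0.0, 'qpos': array([-1.28858225e+00,  3.00474406e-01,  1.52156795e+00, -1.90645146e-05,
        1.32071044e+00, -6.66022167e-02]), 'joint_vel': array([-0.00052155, -0.00108897, -0.00112164,  0.00030392,  0.00124713,
        0.00032187]), 'tau': array([ 8.76952035e-04, -5.31806231e+01, -3.52738667e+01,  7.08495034e-02,
        2.44282099e-02, -1.36215681e-04]), 'ee_pos': array([ 0.18789959, -0.51662636,  0.20169008]), 'eef_rot': array([-3.14043386e+00, -5.87854743e-05,  3.48820986e-01]), 'force': array([ 0.09829937, -1.31800428, -0.17281796]), 'moment': array([ 0.00482593, -0.00301863,  0.00955315]), 'grip_force': 0.0, 'grip_width': 0.09368581149764986}
top dict_keys(['img', 'K', 'pose']) [[540.42466631   0.         281.7339119 ]
 [  0.         540.42466631 211.8590261 ]
 [  0.           0.           1.        ]] [[-2.57493678e-02  9.93918361e-01 -1.07066622e-01  3.33321532e-01]
 [-9.99660124e-01 -2.60376535e-02 -1.29532157e-03  8.36496957e-02]
 [-4.07520751e-03  1.06996879e-01  9.94251005e-01  1.70020346e+00]
 [ 0.00000000e+00  0.00000000e+00  0.00000000e+00  1.00000000e+00]]
side dict_keys(['img', 'K', 'pose']) [[495.78751603   0.         283.75198713]
 [  0.         495.78751603 207.17182161]
 [  0.           0.           1.        ]] [[-0.9404314   0.24102346 -0.2397842   0.11351742]
 [-0.33959652 -0.69957884  0.62869997  1.16573043]
 [-0.01621651  0.67267908  0.73975664  1.32637792]
 [ 0.          0.          0.          1.        ]]
```

View pics/top0.png

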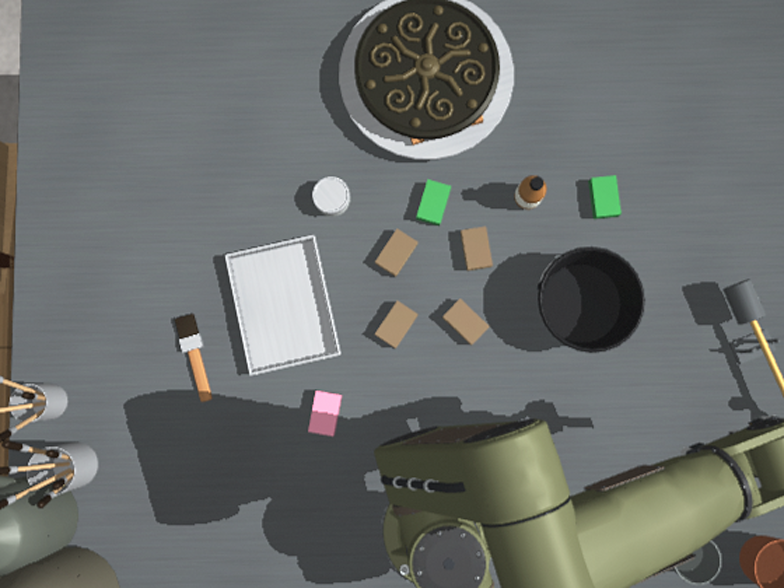

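View pics/side0.png

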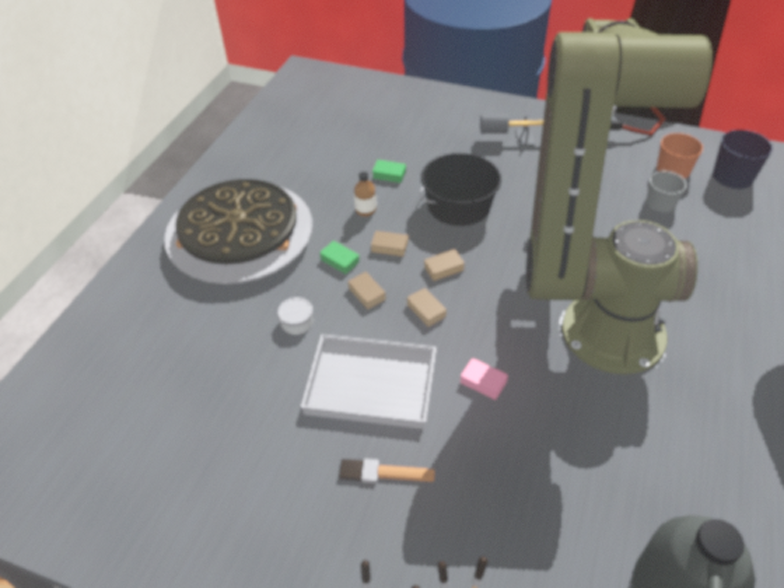

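The top view (784 px wide) shows four tan sponges at about (396,253), (477,248), (396,324) and (465,321). The look-alikes are green at (434,202) and (606,196), and pink at (325,413). The tan ones fit the description. The tray is at (283,305), the tub (591,300), the tin (331,195), the bottle (531,191) and the brush (195,355). Next I'll measure the tan ones and confirm them in one crop.

```bash
cat > m.py <<'E'
from h import *
def sponges(c,lo=(8,60,90),hi=(20,200,255)):
    hsv=cv2.cvtColor(c["img"],cv2.COLOR_RGB2HSV)
    m=cv2.inRange(hsv,lo,hi);m=cv2.morphologyEx(m,cv2.MORPH_OPEN,np.ones((3,3)))
    r=[]
    for k in cv2.findContours(m,cv2.RETR_EXTERNAL,cv2.CHAIN_APPROX_NONE)[0]:
        a=cv2.contourArea(k)
        if 200<a<1500: r.append((a,cv2.minAreaRect(k),k))
    return r
E
python3 - <<'E'
from m import *
import pickle
cs=pickle.load(open("c0.pkl","rb"))
for n in cs:
    im=cs[n]["img"][:,:,::-1].copy()
    hsv=cv2.cvtColor(cs[n]["img"],cv2.COLOR_RGB2HSV)
    for a,r,k in sponges(cs[n]):
        print(n,a,np.round(r[0],1),np.round(r[1],1),round(r[2],1),hsv[int(r[0][1]),int(r[0][0])])
    if n=="top":
        cr=im[150:260,250:360];A=cv2.resize(cr,(400,400),interpolation=cv2.INTER_CUBIC)
    else:
        cr=im[155:240,240:340];B=cv2.resize(cr,(400,340),interpolation=cv2.INTER_CUBIC);B=cv2.copyMakeBorder(B,0,60,0,0,cv2.BORDER_CONSTANT)
cv2.imwrite("pics/crop0.png",np.hstack([A,B]))
# tray, tub rims
c=cs["top"]
for z,ps in((0.033,[(226,256),(315,237),(340,354),(250,375)]),(0.1,[(538,299),(643,299),(591,248),(591,352)]),(0.044,[(331,195)]),(0.13,[(537,184)]),(.015,[(190,342),(205,398),(188,316)])):
    for p in ps: print(z,p,np.round(onplane(c,p[0]/1.4,p[1]/1.4,z),3))
# tray corners & tub across the two views
for t,s in(((226,256),(436,346)),((250,375),(428,424)),((315,237),(322,337)),((340,354),(303,414))): pass
P=[((226,256),(303,416)),((315,237),(321,338)),((340,354),(436,346)),((250,375),(427,423)),((591,299),(460,176))]
for t,s in P: print("tri",np.round(tri(cs["top"],np.array(t)/1.4,cs["side"],np.array(s)/1.4)[0],3),tri(cs["top"],np.array(t)/1.4,cs["side"],np.array(s)/1.4)[1].round(4))
E
```

```text
top 497.5 [549.  401.5] [33. 20.] 90.0 [  9 140 113]
top 291.0 [142.5 267.6] [37.8  8.9] 74.7 [ 14 130 230]
top 481.5 [282.5 231.3] [18.3 28.8] 33.7 [ 16  83 172]
top 497.5 [332.2 229.2] [29.  18.4] 45.0 [ 15  83 172]
top 270.0 [  3.  219.5] [55.  6.] 90.0 [ 16 106 101]
top 488.0 [282.6 179.9] [18.3 29. ] 32.9 [ 18  85 168]
top 475.5 [339.9 177.1] [29.1 18.1] 80.5 [ 16  84 167]
top 480.0 [  7. 141.] [ 7.9 78.3] 2.9 [ 16 101 119]
side 327.0 [289.6 337.7] [39.5  9.4] 4.1 [ 15  98 229]
side 252.5 [261.5 207. ] [23.1 14.4] 47.7 [ 16  64 192]
side 257.5 [277.7 173.8] [22.5 13.3] 8.1 [ 17  62 192]
side 668.0 [484.7 109.5] [29.1 29.2] 13.2 [  9 118 158]
0.033 (226, 256) [0.614 0.459 0.033]
0.033 (315, 237) [0.652 0.26  0.033]
0.033 (340, 354) [0.389 0.209 0.033]
0.033 (250, 375) [0.348 0.407 0.033]
0.1 (538, 299) [ 0.493 -0.219  0.1  ]
0.1 (643, 299) [ 0.487 -0.442  0.1  ]
0.1 (591, 248) [ 0.599 -0.337  0.1  ]
0.1 (591, 352) [ 0.377 -0.326  0.1  ]
0.044 (331, 195) [0.744 0.222 0.044]
0.13 (537, 184) [ 0.734 -0.223  0.13 ]
0.015 (190, 342) [0.425 0.544 0.015]
0.015 (205, 398) [0.3   0.51  0.015]
0.015 (188, 316) [0.483 0.549 0.015]
tri [0.615 0.465 0.003] 0.0069
tri [0.655 0.262 0.021] 0.003
tri [0.387 0.208 0.038] 0.0035
tri [0.345 0.407 0.03 ] 0.0062
tri [ 0.489 -0.329  0.109] 0.0001
```

View pics/crop0.png

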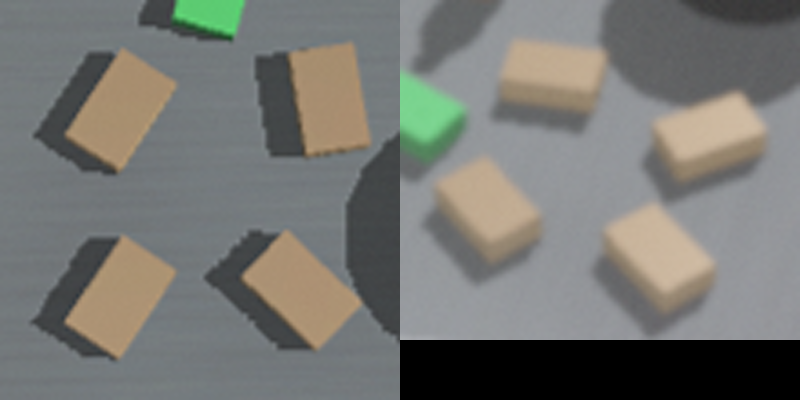

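The crop confirms the four tan sponges with no green or pink among them. Their top-face centres in the top image are at about (282,180), (340,177), (282,231) and (332,229) px.

Run:
```python
from m import *
import pickle
cs=pickle.load(open("c0.pkl","rb"));c=cs["top"]
sc={'UL':(262,205.5),'UR':(278.5,171.8),'LL':(304.8,217.4),'LR':(317.3,187.5)}
for a,r,k in sponges(c):
    u,v=r[0]
    if not(270<u<350 and 170<v<240): continue
    n=('U' if v<200 else 'L')+('L' if u<310 else 'R')
    u+=.25;v+=.25
    t,e=tri(c,(u,v),cs['side'],sc[n])
    b=cv2.boxPoints(r);B=[onplane(c,*p,.028)[:2] for p in b]
    e1=B[1]-B[0];e2=B[2]-B[1];L=e1 if np.linalg.norm(e1)>np.linalg.norm(e2) else e2
    yaw=np.arctan2(L[1],L[0])  # tool x along long axis
    yaw=(yaw+np.pi/2)%np.pi-np.pi/2
    p=onplane(c,u,v,.028);q=np.arctan2(p[1],p[0])
    print(n,"top",p.round(4),"tri",t.round(3),round(e,4),"sizes",np.linalg.norm(e1).round(3),np.linalg.norm(e2).round(3),"yaw",round(yaw,3),"reach",np.hypot(*p[:2]).round(3),"q6",round(q+np.pi/2-yaw,2))
```

```text
LL top [0.4519 0.0844 0.028 ] tri [0.45  0.084 0.028] 0.003 sizes 0.09 0.057 yaw -0.612 reach 0.46 q6 2.37
LR top [ 0.4543 -0.0701  0.028 ] tri [ 0.453 -0.071  0.027] 0.0029 sizes 0.057 0.09 yaw 0.752 reach 0.46 q6 0.67
UL top [0.6131 0.0798 0.028 ] tri [0.612 0.079 0.027] 0.0027 sizes 0.092 0.058 yaw -0.593 reach 0.618 q6 2.29
UR top [ 0.6173 -0.0997  0.028 ] tri [ 0.616 -0.1    0.03 ] 0.0029 sizes 0.057 0.092 yaw 0.124 reach 0.625 q6 1.29
```

LR, the nearest, goes first.

>>> apply_moves --pt "0 2.2 3.7 0 0 0 0.1" --pt "0 2.2 3.7 0 0 0 0.1" --pt "0 2.2 3.7 0 0 0 0.1" --pt "0 2.2 3.7 0 0 0 0.1" --pt "0 2.2 3.7 0 0 0 0" --pt "0 2.2 3.7 0 0 0 0" --pt "0 2.2 3.7 0 0 0 0" --pt "0 2.2 3.7 0 0 0 0" --pt "0 2.2 3.7 0 0 0 0" --pt "0 2.2 3.7 0 0 0 0" --grip_force 20

```text
time_s: 1.1
ee_pos: [0.4085, -0.1452, 0.2022]
eef_rot: [3.142, 0.0, 0.749]
force: [1.2, -0.6, -1.4]
grip_width: 0.094
grip_force: 0.0
```

>>> apply_moves --pt "0 2.2 3.7 0 0 0 0" --pt "0 2.2 3.7 -1 0 0 0" --pt "0 0 0 -4 0 0 0" --pt "0 0 0 -4 0 0 0" --pt "0 0 0 0 0 0 0" --pt "0 0 0 0 0 0 0"

```text
time_s: 1.7
ee_pos: [0.4521, -0.073, 0.113]
eef_rot: [-3.141, 0.0, 0.749]
force: [0.7, -0.1, 1.3]
grip_width: 0.0936
grip_force: 0.0
```

>>> apply_moves --pt "0 0.2 0.3 -3 0 0 0" --pt "0 0 0 -3 0 0 0" --pt "0 0 0 -2 0 0 0" --pt "0 0 0 -0.5 0 0 0" --pt "60 0 0 0 0 0 0" --pt "90 0 0 0 0 0 0" --pt "90 0 0 0 0 0 0" --pt "90 0 0 0 0 0 0" --pt "90 0 0 0 0 0 0" --pt "90 0 0 0 0 0 0"

```text
time_s: 2.7
ee_pos: [0.4541, -0.0699, 0.0275]
eef_rot: [3.141, -0.0, 0.749]
force: [-0.7, -0.0, 0.4]
grip_width: 0.0605
grip_force: 0.0
```

>>> apply_moves --pt "110 0 0 0 0 0 0" --pt "115 0 0 0 0 0 0" --pt "120 0 0 0 0 0 0" --pt "120 0 0 0 0 0 0" --pt "120 0 0 0 0 0 0"

```text
time_s: 3.2
ee_pos: [0.4539, -0.0699, 0.0272]
eef_rot: [-3.142, 0.0, 0.749]
force: [0.2, 0.5, -0.3]
grip_width: 0.0498
grip_force: 0.0
```

>>> apply_moves --pt "130 0 0 0 0 0 0" --pt "130 0 0 0 0 0 0" --pt "130 0 0 0 0 0 0" --pt "130 0 0 0 0 0 0"

```text
time_s: 3.6
ee_pos: [0.454, -0.0699, 0.0272]
eef_rot: [-3.142, 0.0, 0.749]
force: [0.9, 0.1, 0.2]
grip_width: 0.0458
grip_force: 0.0
```

Run:
```python
from h import *
o=ctrl.get_obs();print(o["grip_force"],o["grip_width"],o["force"],o["time_s"])
c=ctrl.camera("side");cv2.imwrite("pics/s1.png",cv2.resize(c["img"][150:270,220:380,::-1],(800,600),interpolation=cv2.INTER_CUBIC))
print(ctrl.get_obs()["grip_force"])
```

```text
0.0 0.045772796660505745 [0.88412388 0.14662435 0.23855992] 3.6
0.0
```

View pics/s1.png

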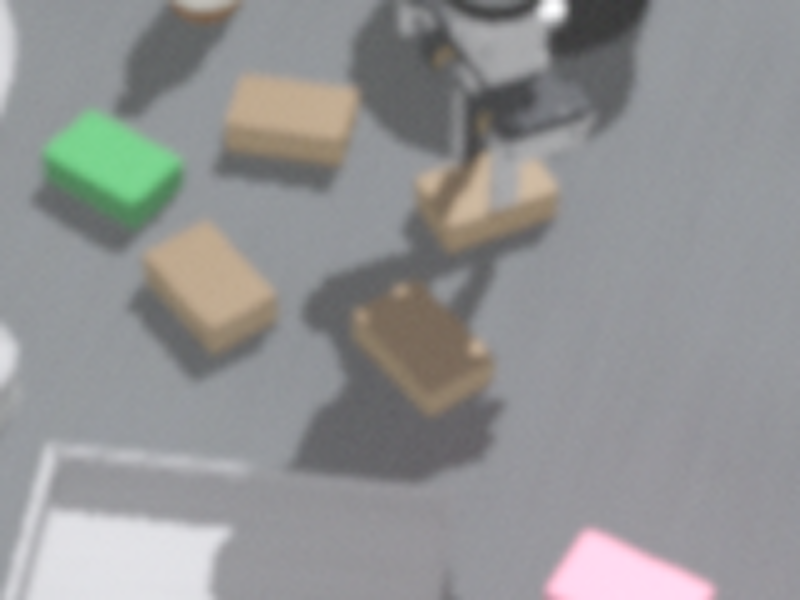

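The crop shows the gripper at the LR sponge. The near finger, at crop (505,180), seems to end at the top face, and no force is read. I'll check this against projection.

Run:
```python
from h import *
print(ctrl.tip_reach,[a for a in dir(ctrl) if a[0]!='_'])
c=ctrl.camera("side");o=ctrl.get_obs();print(o)
p=o["ee_pos"];y=np.array([np.sin(.749),-np.cos(.749),0])
for s in(-.023,.023):
  for z in (.002,.028,.06,.09):
    q=p+s*y;q[2]=z;u,v=proj(c,q);print(s,z,round((u-220)*5),round((v-150)*5))
x=np.array([np.cos(.749),np.sin(.749),0])
for z in(.028,0):
  for a,b in((1,1),(1,-1),(-1,-1),(-1,1)):
    q=np.array([.4543,-.0701,0])+a*.045*x+b*.028*y;q[2]=z;u,v=proj(c,q);print(z,round((u-220)*5),round((v-150)*5))
```

```text
0.025 ['MotionError', 'camera', 'get_obs', 'hand_in', 'tip_reach']
{'time_s': 3.7, 'qpos': array([-2.32485469e-01,  3.41753330e-01,  1.92975613e+00,  4.69277465e-05,
        8.70100714e-01,  5.89477874e-01]), 'joint_vel': array([-0.00065432,  0.00053243, -0.00157941,  0.0005328 ,  0.00094482,
        0.000358  ]), 'tau': array([-1.04929029e-03, -4.66265631e+01, -2.63520938e+01,  5.39700896e-02,
       -2.76811881e-02, -5.47492633e-06]), 'ee_pos': array([ 0.45396888, -0.0698627 ,  0.02723821]), 'eef_rot': array([-3.14155814e+00, -2.00736022e-05,  7.48802726e-01]), 'force': array([ 0.58611586,  0.23771759, -0.2231463 ]), 'moment': array([-0.01866963,  0.02826384, -0.00065678]), 'grip_force': 0.0, 'grip_width': 0.045720127495078366}
-0.023 0.002 495 231
-0.023 0.028 497 207
-0.023 0.06 498 176
-0.023 0.09 500 146
0.023 0.002 468 191
0.023 0.028 470 166
0.023 0.06 471 135
0.023 0.09 472 105
0.028 411 179
0.028 443 229
0.028 555 193
0.028 521 144
0 411 205
0 442 256
0 553 220
0 519 171
```

>>> apply_moves --pt "136 0 0 0 0 0 0" --pt "136 0 0 0 0 0 0" --pt "136 0 0 0 0 0 0" --pt "136 0 0 0 0 0 0"

```text
time_s: 4.1
ee_pos: [0.454, -0.0699, 0.0273]
eef_rot: [3.142, -0.0, 0.749]
force: [-0.3, 0.1, 0.2]
grip_width: 0.0434
grip_force: 0.0
```

>>> apply_moves --pt "140 0 0 0 0 0 0" --pt "140 0 0 0 0 0 0" --pt "140 0 0 0 0 0 0" --pt "140 0 0 0 0 0 0"

```text
time_s: 4.5
ee_pos: [0.454, -0.0699, 0.0273]
eef_rot: [3.142, -0.0, 0.749]
force: [0.1, -0.9, 1.1]
grip_width: 0.0427
grip_force: 0.0
```

The pad force reads zero, but the fingers may still tell by where they stop at a low grip limit. I'll reopen and close at 4 N, with the closure bounded at 45 mm.

>>> apply_moves --pt "90 0 0 0 0 0 0" --pt "90 0 0 0 0 0 0" --pt "90 0 0 0 0 0 0" --pt "110 0 0 0 0 0 0" --pt "120 0 0 0 0 0 0" --pt "132 0 0 0 0 0 0" --pt "132 0 0 0 0 0 0" --pt "132 0 0 0 0 0 0" --pt "132 0 0 0 0 0 0" --pt "132 0 0 0 0 0 0" --grip_force 4

```text
time_s: 5.5
ee_pos: [0.454, -0.0699, 0.0272]
eef_rot: [-3.142, -0.0, 0.749]
force: [0.7, -1.0, 0.3]
grip_width: 0.0455
grip_force: 0.0
```

>>> apply_moves --pt "90 0 0 0 0 0 0" --pt "90 0 0 0 0 0 0" --pt "90 0 0 0 0 0 0" --pt "110 0 0 0 0 0 0" --pt "120 0 0 0 0 0 0" --pt "136 0 0 0 0 0 0" --pt "136 0 0 0 0 0 0" --pt "136 0 0 0 0 0 0" --pt "136 0 0 0 0 0 0" --pt "136 0 0 0 0 0 0" --grip_force 3

```text
time_s: 6.5
ee_pos: [0.454, -0.0699, 0.0272]
eef_rot: [3.142, -0.0, 0.749]
force: [0.1, -0.5, -0.1]
grip_width: 0.044
grip_force: 0.0
```

>>> apply_moves --pt "136 0 0 0.5 0 0 0" --pt "136 0 0 2 0 0 0" --pt "136 0 0 3 0 0 0" --pt "136 0 0 0 0 0 0" --pt "136 0 0 0 0 0 0" --grip_force 15

```text
time_s: 7.0
ee_pos: [0.4542, -0.0699, 0.0827]
eef_rot: [3.141, -0.001, 0.749]
force: [-0.5, -0.4, 0.0]
grip_width: 0.0436
grip_force: 0.0
```

Run:
```python
from h import *
o=ctrl.get_obs();print(o["grip_force"],o["grip_width"],o["force"],o["time_s"])
c=ctrl.camera("side");cv2.imwrite("pics/s2.png",cv2.resize(c["img"][150:270,220:380,::-1],(800,600),interpolation=cv2.INTER_CUBIC))
```

```text
0.0 0.04364520467839422 [-0.53196193 -0.37581355  0.04208121] 7.0
```

View pics/s2.png

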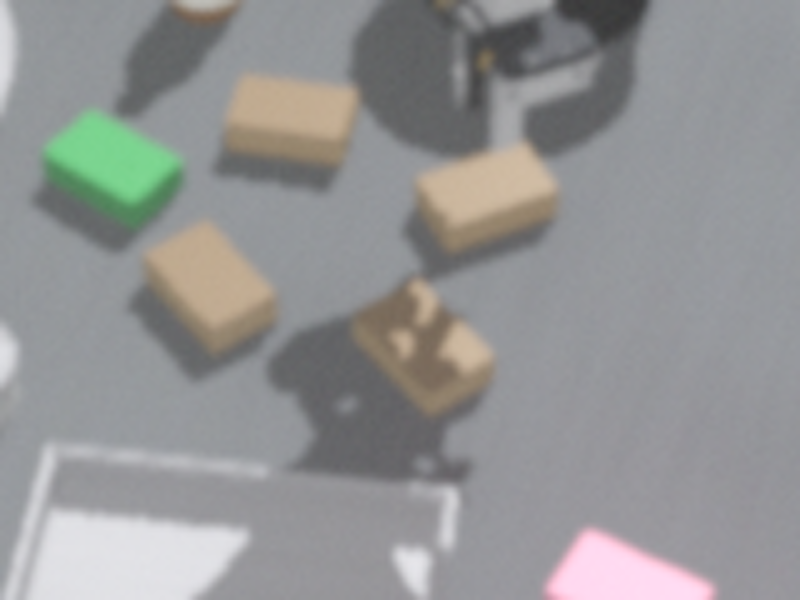

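The sponge stayed on the bench while the gripper rose. The near fingertip ends at crop (507,145), where I predicted about (500,178), so the real fingertips look about 3 cm higher than the pose says. I'll measure that.

Run:
```python
from h import *
c=ctrl.camera("side");o=ctrl.get_obs();p=o["ee_pos"];yaw=o["eef_rot"][2];print(p)
y=np.array([np.sin(yaw),-np.cos(yaw),0])
for s in(-.022,-.028,-.034,.022):
  for z in(.05,.0577,.08,.09,.1):
    q=p+s*y;q[2]=z;print(s,z,np.round((np.array(proj(c,q))-[220,150])*5))
t=ctrl.camera("top")
a=cv2.resize(c["img"][130:205,270:370,::-1],(400,300),interpolation=cv2.INTER_CUBIC)
b=cv2.resize(t["img"][170:320,260:400,::-1],(400,428),interpolation=cv2.INTER_CUBIC)
b=cv2.copyMakeBorder(b,0,0,0,0,0);a=cv2.copyMakeBorder(a,0,128,0,0,cv2.BORDER_CONSTANT)
cv2.imwrite("pics/s3.png",np.hstack([a,b]))
```

```text
[ 0.45356168 -0.06977761  0.08163923]
-0.022 0.05 [498. 185.]
-0.022 0.0577 [498. 177.]
-0.022 0.08 [499. 155.]
-0.022 0.09 [500. 145.]
-0.022 0.1 [500. 135.]
-0.028 0.05 [501. 190.]
-0.028 0.0577 [502. 183.]
-0.028 0.08 [503. 161.]
-0.028 0.09 [503. 151.]
-0.028 0.1 [504. 141.]
-0.034 0.05 [505. 196.]
-0.034 0.0577 [505. 188.]
-0.034 0.08 [507. 166.]
-0.034 0.09 [507. 156.]
-0.034 0.1 [508. 146.]
0.022 0.05 [471. 146.]
0.022 0.0577 [472. 138.]
0.022 0.08 [473. 116.]
0.022 0.09 [473. 106.]
0.022 0.1 [473.  96.]
```

View pics/s3.png

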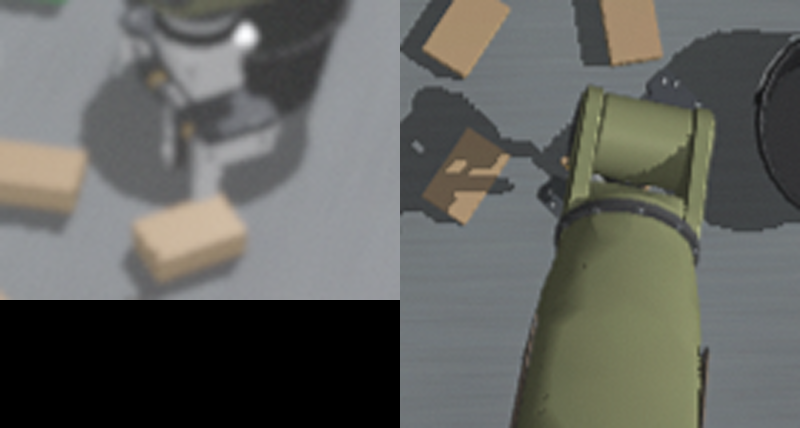

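The fingertips are about 33 mm higher than reported (z≈0.09 against 0.057), at the right horizontal place. So the fingers closed above the sponge. I'll open and go about 3 cm lower, watching the force.

>>> apply_moves --pt "60 0 0 0 0 0 0" --pt "0 0 0 0 0 0 0" --pt "0 0 0 -2 0 0 0" --pt "0 0 0 -2 0 0 0" --pt "0 0 0 -2 0 0 0" --pt "0 0 0 -1 0 0 0" --pt "0 0 0 -0.5 0 0 0" --pt "0 0 0 0 0 0 0"

```text
time_s: 7.95
ee_pos: [0.4539, -0.0699, 0.0071]
eef_rot: [-3.141, 0.0, 0.749]
force: [0.2, 0.3, 1.2]
grip_width: 0.0937
grip_force: 0.0
```

>>> apply_moves --pt "0 0 0 -0.3 0 0 0" --pt "0 0 0 0 0 0 0" --pt "0 0 0 -0.2 0 0 0" --pt "0 0 0 0 0 0 0"

```text
time_s: 8.35
ee_pos: [0.454, -0.0699, 0.0023]
eef_rot: [3.141, -0.0, 0.749]
force: [1.1, -0.2, 0.0]
grip_width: 0.094
grip_force: 0.0
```

>>> apply_moves --pt "60 0 0 -0.2 0 0 0" --pt "90 0 0 0 0 0 0" --pt "100 0 0 0 0 0 0" --pt "110 0 0 0 0 0 0" --pt "115 0 0 0 0 0 0" --pt "120 0 0 0 0 0 0" --pt "120 0 0 0 0 0 0" --pt "120 0 0 0 0 0 0" --grip_force 20

```text
time_s: 9.15
ee_pos: [0.454, -0.0699, 0.0003]
eef_rot: [3.142, -0.0, 0.749]
force: [0.2, -0.1, 0.0]
grip_width: 0.0498
grip_force: 7.3
```

>>> apply_moves --pt "130 0 0 0 0 0 0" --pt "136 0 0 0 0 0 0" --pt "136 0 0 0 0 0 0" --pt "136 0 0 0 0 0 0"

```text
time_s: 9.55
ee_pos: [0.454, -0.0699, 0.0003]
eef_rot: [3.142, -0.0, 0.749]
force: [0.2, -0.3, 1.3]
grip_width: 0.0443
grip_force: 13.8
```

LR reads 13.8 N at 44 mm, so it is stiff and goes in the tub.

>>> apply_moves --pt "136 0 0 1 0 0 0" --pt "136 0 0 3 0 0 0" --pt "136 0 0 4 0 0 0" --pt "136 0 0 4 0 0 0" --pt "136 0 -1.8 2 0 0 0" --pt "136 0.6 -3.8 0 0 0 0" --pt "136 0.6 -3.8 0 0 0 0" --pt "136 0.6 -3.8 0 0 0 0" --pt "136 0.6 -3.8 0 0 0 0" --pt "136 0.6 -3.8 0 0 0 0"

```text
time_s: 10.55
ee_pos: [0.4838, -0.2794, 0.141]
eef_rot: [3.141, -0.0, 0.749]
force: [0.3, 0.5, -1.2]
grip_width: 0.0441
grip_force: 13.8
```

>>> apply_moves --pt "136 0.5 -3.8 0 0 0 0" --pt "136 0 -1.3 -1 0 0 0" --pt "136 0 0 -3 0 0 0" --pt "136 0 0 -3 0 0 0" --pt "136 0 0 0 0 0 0"

```text
time_s: 11.05
ee_pos: [0.4871, -0.3271, 0.0667]
eef_rot: [-3.135, 0.001, 0.749]
force: [-1.0, -0.4, -0.3]
grip_width: 0.044
grip_force: 13.8
```

>>> apply_moves --pt "60 0 0 0 0 0 0" --pt "50 0 0 0 0 0 0" --pt "30 0 0 0 0 0 0" --pt "20 0 0 3 0 0 0" --pt "0 0 0 3 0 0 0" --pt "0 0 0 2 0 0 -0.13" --pt "0 1 3 0 0 0 -0.13" --pt "0 2 3.5 0 0 0 -0.13" --pt "0 2 3.5 0 0 0 -0.13" --pt "0 2 3.5 0 0 0 -0.105"

```text
time_s: 12.05
ee_pos: [0.5598, -0.1925, 0.1516]
eef_rot: [3.141, -0.002, 0.118]
force: [0.3, -0.4, 0.1]
grip_width: 0.0942
grip_force: 0.0
```

>>> apply_moves --pt "0 2 3.5 0 0 0 0" --pt "0 2 3.5 0 0 0 0" --pt "0 2 2.2 -2 0 0 0" --pt "0 0 0 -3 0 0 0" --pt "0 0 0 -3 0 0 0" --pt "0 0 0 0 0 0 0"

```text
time_s: 12.65
ee_pos: [0.6173, -0.1012, 0.0673]
eef_rot: [-3.14, 0.005, 0.124]
force: [-0.7, -0.3, -0.3]
grip_width: 0.094
grip_force: 0.0
```

>>> apply_moves --pt "0 0 0.1 -3 0 0 0" --pt "0 0 0 -2 0 0 0" --pt "0 0 0 -0.5 0 0 0" --pt "0 0 0 -0.5 0 0 0" --pt "0 0 0 0 0 0 0"

```text
time_s: 13.15
ee_pos: [0.6195, -0.1011, 0.0115]
eef_rot: [3.141, -0.001, 0.124]
force: [0.3, -0.3, -0.0]
grip_width: 0.0938
grip_force: 0.0
```

>>> apply_moves --pt "60 0 0 -0.4 0 0 0" --pt "90 0 0 -0.2 0 0 0" --pt "100 0 0 0 0 0 0" --pt "110 0 0 0 0 0 0" --pt "120 0 0 0 0 0 0" --pt "130 0 0 0 0 0 0" --pt "136 0 0 0 0 0 0" --pt "136 0 0 0 0 0 0" --pt "136 0 0 0 0 0 0"

```text
time_s: 14.05
ee_pos: [0.6191, -0.101, 0.0044]
eef_rot: [3.141, -0.0, 0.124]
force: [0.2, -0.1, 2.8]
grip_width: 0.0437
grip_force: 4.4
```

UR reads 4.4 N, so it is supple and goes in the tray at (0.565, 0.346).

>>> apply_moves --pt "136 0 0 1 0 0 0" --pt "136 0 0 3 0 0 0" --pt "136 0 0 4 0 0 0" --pt "136 -0.4 3.7 1.6 0 0 0.068" --pt "136 -0.4 3.7 0 0 0 0" --pt "136 -0.5 3.7 0 0 0 0" --pt "136 -0.5 3.7 0 0 0 0" --pt "136 -0.5 3.7 0 0 0 0" --pt "136 -0.5 3.7 0 0 0 0" --pt "136 -0.5 3.7 0 0 0 0"

```text
time_s: 15.05
ee_pos: [0.5856, 0.1597, 0.101]
eef_rot: [-3.141, -0.0, 0.192]
force: [0.6, 0.1, -0.4]
grip_width: 0.0438
grip_force: 4.0
```

>>> apply_moves --pt "136 -0.5 3.7 0 0 0 0" --pt "136 -0.5 3.7 0 0 0 0" --pt "136 -0.5 3.7 0 0 0 0" --pt "136 -0.4 3.7 0 0 0 0" --pt "136 -0.2 4 0 0 0 0" --pt "136 0 0 0 0 0 0" --pt "136 0 0 0 0 0 0"

```text
time_s: 15.75
ee_pos: [0.5646, 0.3466, 0.1004]
eef_rot: [3.141, 0.0, 0.193]
force: [-0.2, -0.9, -0.0]
grip_width: 0.0439
grip_force: 4.0
```

>>> apply_moves --pt "136 0 0 -3 0 0 0" --pt "136 0 0 -3 0 0 0" --pt "136 0 0 -2 0 0 0" --pt "136 0 0 -0.6 0 0 0" --pt "136 0 0 -0.4 0 0 0" --pt "136 0 0 0 0 0 0"

```text
time_s: 16.35
ee_pos: [0.5654, 0.3458, 0.011]
eef_rot: [-3.141, -0.001, 0.191]
force: [0.1, -0.9, -0.8]
grip_width: 0.0438
grip_force: 4.0
```

>>> apply_moves --pt "110 0 0 0 0 0 0" --pt "90 0 0 0 0 0 0" --pt "75 0 0 0 0 0 0" --pt "65 0 0 0 0 0 0" --pt "65 0 0 1 0 0 0" --pt "65 0 0 3 0 0 0" --pt "40 0 0 4 0 0 0" --pt "0 0 -1 1 0 0 -0.13" --pt "0 0.3 -3.5 0 0 0 -0.13" --pt "0 0.6 -3.5 0 0 0 -0.13"

```text
time_s: 17.35
ee_pos: [0.5739, 0.2658, 0.1016]
eef_rot: [-3.141, -0.001, -0.202]
force: [0.3, -0.1, -0.1]
grip_width: 0.0937
grip_force: 0.0
```

>>> apply_moves --pt "0 0.8 -3.7 0 0 0 -0.13" --pt "0 0.8 -3.7 0 0 0 -0.13" --pt "0 0.8 -3.7 0 0 0 -0.13" --pt "0 0.8 -3.7 0 0 0 0" --pt "0 0.7 -3.7 -2 0 0 0" --pt "0 0 0 -3 0 0 0" --pt "0 0 0 0 0 0 0" --pt "0 0 0 0 0 0 0"

```text
time_s: 18.15
ee_pos: [0.6131, 0.0816, 0.0512]
eef_rot: [-3.141, -0.0, -0.588]
force: [0.3, -0.3, 0.9]
grip_width: 0.0939
grip_force: 0.0
```

>>> apply_moves --pt "0 0 -0.2 -3 0 0 0" --pt "0 0 0 -1 0 0 0" --pt "60 0 0 -0.5 0 0 0" --pt "90 0 0 -0.3 0 0 0" --pt "100 0 0 0 0 0 0" --pt "110 0 0 0 0 0 0" --pt "120 0 0 0 0 0 0" --pt "130 0 0 0 0 0 0" --pt "136 0 0 0 0 0 0" --pt "136 0 0 0 0 0 0"

```text
time_s: 19.15
ee_pos: [0.6133, 0.0792, 0.0029]
eef_rot: [-3.141, -0.001, -0.588]
force: [-0.2, 0.1, 5.7]
grip_width: 0.0444
grip_force: 15.8
```

>>> apply_moves --pt "136 0 0 0 0 0 0" --pt "136 0 0 0 0 0 0"

```text
time_s: 19.35
ee_pos: [0.6133, 0.0792, 0.0029]
eef_rot: [-3.141, -0.001, -0.588]
force: [-1.1, 0.4, 6.0]
grip_width: 0.0444
grip_force: 16.0
```

UL reads 16.0 N, so it is stiff and goes in the tub.

>>> apply_moves --pt "136 0 0 1 0 0 0" --pt "136 0 0 3 0 0 0" --pt "136 0 0 4 0 0 0" --pt "136 0 0 4 0 0 0" --pt "136 -1.1 -3.7 2.5 0 0 0" --pt "136 -1.1 -3.7 0 0 0 0" --pt "136 -1.1 -3.7 0 0 0 0" --pt "136 -1.1 -3.7 0 0 0 0" --pt "136 -1.1 -3.7 0 0 0 0" --pt "136 -1.1 -3.7 0 0 0 0"

```text
time_s: 20.35
ee_pos: [0.5462, -0.1443, 0.1478]
eef_rot: [-3.142, -0.0, -0.588]
force: [0.8, 0.7, -0.6]
grip_width: 0.044
grip_force: 15.0
```

>>> apply_moves --pt "136 -1.1 -3.7 0 0 0 0" --pt "136 -1.1 -3.7 0 0 0 0" --pt "136 -1.1 -3.7 0 0 0 0" --pt "136 -1.2 -3.7 0 0 0 0" --pt "136 -1.2 -3.7 0 0 0 0" --pt "136 0 0 -3 0 0 0" --pt "136 0 0 -4 0 0 0" --pt "136 0 0 0 0 0 0"

```text
time_s: 21.15
ee_pos: [0.4876, -0.3266, 0.0731]
eef_rot: [-3.141, 0.008, -0.589]
force: [-0.7, 0.0, -0.4]
grip_width: 0.0442
grip_force: 15.0
```

>>> apply_moves --pt "60 0 0 0 0 0 0" --pt "50 0 0 0 0 0 0" --pt "30 0 0 0 0 0 0" --pt "20 0 0 3 0 0 0" --pt "0 0 0 4 0 0 0" --pt "0 0 1.7 0.5 0 0 -0.024" --pt "0 -0.3 3.6 0 0 0 0" --pt "0 -0.3 3.6 0 0 0 0" --pt "0 -0.3 3.6 0 0 0 0" --pt "0 -0.3 3.6 0 0 0 0"

```text
time_s: 22.15
ee_pos: [0.478, -0.1656, 0.1536]
eef_rot: [-3.141, -0.002, -0.612]
force: [0.1, 0.1, 0.1]
grip_width: 0.0941
grip_force: 0.0
```

>>> apply_moves --pt "0 -0.3 3.6 0 0 0 0" --pt "0 -0.3 3.6 0 0 0 0" --pt "0 -0.3 3.6 0 0 0 0" --pt "0 -0.3 3.6 0 0 0 0" --pt "0 -0.4 3.6 0 0 0 0" --pt "0 -0.4 3.6 -2 0 0 0" --pt "0 -0.4 3.5 -4 0 0 0" --pt "0 0 0 -4 0 0 0" --pt "0 0 0 0 0 0 0" --pt "0 0 0 0 0 0 0"

```text
time_s: 23.15
ee_pos: [0.4548, 0.0818, 0.0562]
eef_rot: [-3.141, -0.001, -0.612]
force: [-0.3, -0.2, 0.2]
grip_width: 0.0942
grip_force: 0.0
```

>>> apply_moves --pt "0 -0.3 0.2 -3 0 0 0" --pt "0 0 0 -2 0 0 0" --pt "60 0 0 -0.3 0 0 0" --pt "90 0 0 -0.3 0 0 0" --pt "100 0 0 0 0 0 0" --pt "110 0 0 0 0 0 0" --pt "120 0 0 0 0 0 0" --pt "130 0 0 0 0 0 0" --pt "136 0 0 0 0 0 0" --pt "136 0 0 0 0 0 0"

```text
time_s: 24.15
ee_pos: [0.4517, 0.084, -0.0007]
eef_rot: [-3.141, -0.001, -0.612]
force: [-0.9, 0.1, 7.1]
grip_width: 0.0439
grip_force: 6.1
```

>>> apply_moves --pt "136 0 0 0 0 0 0" --pt "136 0 0 0 0 0 0"

```text
time_s: 24.35
ee_pos: [0.4517, 0.084, -0.0007]
eef_rot: [-3.141, -0.001, -0.612]
force: [-0.9, 0.4, 5.9]
grip_width: 0.044
grip_force: 6.2
```

LL reads 6.2 N, so it is supple and goes in the tray at (0.437, 0.322).

>>> apply_moves --pt "136 0 0 1 0 0 0" --pt "136 0 0 3 0 0 0.134" --pt "136 0 0 4 0 0 0.134" --pt "136 0 0 2 0 0 0.134" --pt "136 -0.3 4 0 0 0 0.134" --pt "136 -0.3 4 0 0 0 0.134" --pt "136 -0.3 4 0 0 0 0.134" --pt "136 -0.2 4 0 0 0 0" --pt "136 -0.2 4 0 0 0 0" --pt "136 -0.2 3.8 0 0 0 0"

```text
time_s: 25.35
ee_pos: [0.4357, 0.3237, 0.0994]
eef_rot: [-3.141, -0.0, 0.192]
force: [0.7, -0.6, -0.5]
grip_width: 0.0438
grip_force: 4.6
```

>>> apply_moves --pt "136 0 0 0 0 0 0" --pt "136 0 0 -3 0 0 0" --pt "136 0 0 -3 0 0 0" --pt "136 0 0 -2 0 0 0" --pt "136 0 0 -0.5 0 0 0" --pt "136 0 0 0 0 0 0" --pt "136 0 0 0 0 0 0"

```text
time_s: 26.05
ee_pos: [0.4368, 0.3221, 0.015]
eef_rot: [-3.141, -0.002, 0.192]
force: [-0.3, 0.9, -1.1]
grip_width: 0.0442
grip_force: 4.6
```

>>> apply_moves --pt "136 0 0 -0.4 0 0 0" --pt "136 0 0 -0.4 0 0 0" --pt "136 0 0 -0.2 0 0 0" --pt "136 0 0 0 0 0 0"

```text
time_s: 26.45
ee_pos: [0.4361, 0.3219, 0.0035]
eef_rot: [3.141, 0.0, 0.192]
force: [0.8, -0.4, -0.9]
grip_width: 0.0441
grip_force: 4.6
```

>>> apply_moves --pt "110 0 0 0 0 0 0" --pt "90 0 0 0 0 0 0" --pt "75 0 0 0 0 0 0" --pt "65 0 0 0 0 0 0" --pt "65 0 0 1 0 0 0" --pt "65 0 0 3 0 0 0" --pt "40 0 0 4 0 0 0" --pt "0 0 0 4 0 0 0" --pt "0 -0.2 -4 2 0 0 0" --pt "0 -0.2 -4 0 0 0 0"

```text
time_s: 27.45
ee_pos: [0.433, 0.2419, 0.1473]
eef_rot: [-3.14, -0.006, 0.194]
force: [0.2, 0.9, -0.5]
grip_width: 0.094
grip_force: 0.0
```

>>> apply_moves --pt "0 -0.2 -4 0 0 0 0" --pt "0 -0.2 -4 0 0 0 0" --pt "0 -0.2 -4 0 0 0 0" --pt "0 -0.2 -4 0 0 0 0" --pt "0 0 -4 0 0 0 0" --pt "0 0 -4 0 0 0 0" --pt "0 0 0 0 0 0 0" --pt "0 0 0 0 0 0 0"

```text
time_s: 28.25
ee_pos: [0.4243, 0.0016, 0.1443]
eef_rot: [3.142, -0.001, 0.19]
force: [0.8, 0.8, 0.3]
grip_width: 0.0939
grip_force: 0.0
```

Run:
```python
from m import *
o=ctrl.get_obs();print(o["ee_pos"],o["time_s"])
t=ctrl.camera("top");s=ctrl.camera("side")
for a,r,k in sponges(t):
    if 150<r[0][0]<470 and 150<r[0][1]<290: print(r,onplane(t,*r[0],.032).round(3))
a=cv2.resize(t["img"][110:290,110:480,::-1],(784,380),interpolation=cv2.INTER_CUBIC)
b=cv2.resize(s["img"][100:310,200:370,::-1],(178,220));b2=cv2.resize(s["img"][100:310,170:370,::-1],(210,220));c=cv2.resize(s["img"][235:310,210:320,::-1],(323,220));d=cv2.resize(s["img"][105:165,290:370,::-1],(251,220))
w=np.hstack([b2,c,d]);cv2.imwrite("pics/f.png",np.vstack([a,w]))
```

```text
[0.42426862 0.00155068 0.14431551] 28.25
((205.82192993164062, 238.00244140625), (28.56580352783203, 17.670289993286133), 77.90524291992188) [0.438 0.322 0.032]
((418.76922607421875, 214.3461456298828), (26.070905685424805, 30.231159210205078), 33.690067291259766) [ 0.494 -0.339  0.032]
((197.78045654296875, 197.47561645507812), (28.91501808166504, 18.508403778076172), 77.90524291992188) [0.565 0.346 0.032]
```

View pics/f.png

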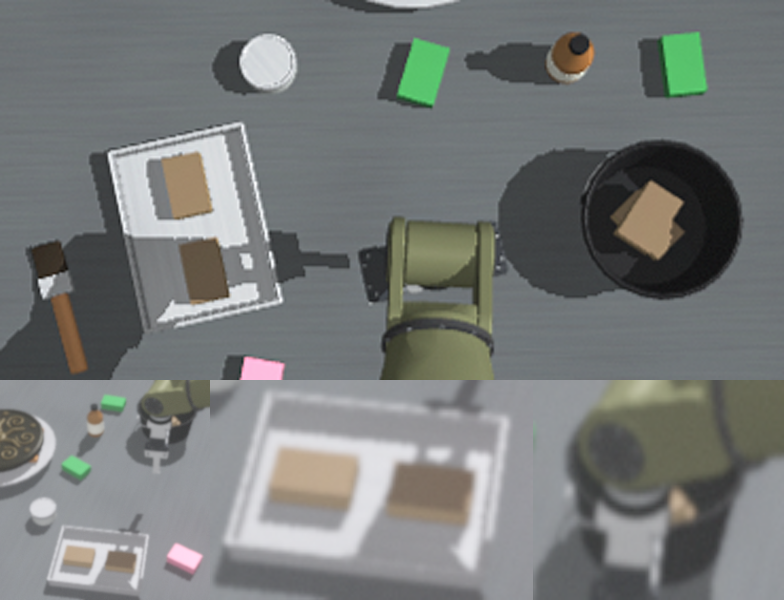

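The last view shows both supple sponges flat in the tray, at picture (188,185) and (204,270). Both stiff ones are stacked near the middle of the tub at (650,220). The tin, bottle and brush have not moved, and the gripper is clear of everything, so I'm handing in.

```bash
python3 -c "
from station import ctrl
print(ctrl.hand_in())"
```

```text
the job is handed in; nothing more can be done
None
```

Job handed in at about 28 s: the two supple sponges (about 4.4 N and 6.2 N at 44 mm) lie flat in the tray, the two stiff ones (about 13.8 N and 16.0 N) are in the tub, and the wax tin, bottle and brush look unmoved; no verdict came back.

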